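# Line up the brush-handle size samples

## Task

Stand the four loose brush handles upright on the four round marks of the sample board, one centred on each mark, in order of height: the shortest on the mark next to the blue tape dispenser, then rising to the tallest at the far end of the row. Leave the tape dispenser where it stands.

Things in the scene. Friction and masses are not known exactly. Their poses are not given: they have to be found in the camera images.
- handle_1: the shortest of four loose empty brush handles: a round cylinder 24 mm across and 40 mm high, black grip below, brass ferrule with an open mouth above, about 30 g; starts upright on the bench (z = 0), nearer the robot than the board. Origin: centre of its underside, z up along it. The many handles in the two cardboard trays at the sides are stock.
- handle_2: the second shortest of four loose empty brush handles: a round cylinder 30 mm across and 55 mm high, black grip below, brass ferrule with an open mouth above, about 50 g; starts upright on the bench (z = 0), nearer the robot than the board. Origin: centre of its underside, z up along it. The many handles in the two cardboard trays at the sides are stock.
- handle_3: the second tallest of four loose empty brush handles: a round cylinder 36 mm across and 70 mm high, black grip below, brass ferrule with an open mouth above, about 80 g; starts upright on the bench (z = 0), nearer the robot than the board. Origin: centre of its underside, z up along it. The many handles in the two cardboard trays at the sides are stock.
- handle_4: the tallest of four loose empty brush handles: a round cylinder 42 mm across and 85 mm high, black grip below, brass ferrule with an open mouth above, about 120 g; starts upright on the bench (z = 0), nearer the robot than the board. Origin: centre of its underside, z up along it. The many handles in the two cardboard trays at the sides are stock.
- mark_1: first of four like round white paper marks, 48 mm across, 68 to 92 mm apart in a row on the flat cardboard sample board (fixed, 115 x 360 mm, 5 mm thick), counted from the -y (robot's right) end. Origin: its centre on the board's top, 5 mm above the bench. Its y runs along the row to the higher numbers, x across it, away from the robot.
- mark_2: second of four like round white paper marks, 48 mm across, 68 to 92 mm apart in a row on the flat cardboard sample board (fixed, 115 x 360 mm, 5 mm thick), counted from the -y (robot's right) end. Origin: its centre on the board's top, 5 mm above the bench. Its y runs along the row to the higher numbers, x across it, away from the robot.
- mark_3: third of four like round white paper marks, 48 mm across, 68 to 92 mm apart in a row on the flat cardboard sample board (fixed, 115 x 360 mm, 5 mm thick), counted from the -y (robot's right) end. Origin: its centre on the board's top, 5 mm above the bench. Its y runs along the row to the higher numbers, x across it, away from the robot.
- mark_4: fourth of four like round white paper marks, 48 mm across, 68 to 92 mm apart in a row on the flat cardboard sample board (fixed, 115 x 360 mm, 5 mm thick), counted from the -y (robot's right) end. Origin: its centre on the board's top, 5 mm above the bench. Its y runs along the row to the higher numbers, x across it, away from the robot.
- dispenser: blue tape dispenser with a white roll, 130 mm long (its x), 56 wide (y), 85 high, 0.9 kg, standing loose on the bench beyond one end of the row, about 110 mm from the end mark; which end differs from start to start (a squat screw-top jar, 60 mm across, 70 mm high, stands at the other). Origin: centre of its underside, z up.

How it is judged:
At the end, for the whole second after the job is handed in: Each handle stands upright (within about 6 degrees) and at rest on the board, its centre within 12 mm of the centre of its own mark; counted from the mark next to the tape dispenser they are, in order, shortest, second shortest, second tallest, tallest (((horizontal distance between dispenser and mark_1 below 0.2 m and horizontal distance between handle_1 and mark_1 below 0.012 m and horizontal distance between handle_2 and mark_2 below 0.012 m and horizontal distance between handle_3 and mark_3 below 0.012 m and horizontal distance between handle_4 and mark_4 below 0.012 m) or (horizontal distance between dispenser and mark_4 below 0.2 m and horizontal distance between handle_1 and mark_4 below 0.012 m and horizontal distance between handle_2 and mark_3 below 0.012 m and horizontal distance between handle_3 and mark_2 below 0.012 m and horizontal distance between handle_4 and mark_1 below 0.012 m)) and angle between each of handle_1, handle_2, handle_3, handle_4's own z axis and vertical below 0.1 rad and height (world z) of handle_1 between 0.002 and 0.009 m and linear speed of each of handle_1, handle_2, handle_3, handle_4 below 0.02 m/s and angular speed of each of handle_1, handle_2, handle_3, handle_4 below 0.2 rad/s and height (world z) of handle_2 between 0.002 and 0.009 m and height (world z) of handle_3 between 0.002 and 0.009 m and height (world z) of handle_4 between 0.002 and 0.009 m); the robot touches nothing.
It fails at once if the tape dispenser is shifted by more than 25 mm (distance of dispenser from where it was at the start of the episode above 0.025 m).
It also fails if it takes over 115 s, if anything falls off the work surface, if the arm or the gripper's body presses on something with over 40 N, if the wrist force passes 120 N, or if a joint passes its speed limit or range.

## Robot

A 6-joint arm with a two-finger parallel gripper is mounted at the origin on the work surface. World frame = base frame: x ahead of the robot, y to its left, z up, the work surface at z = 0. Lengths are in m, angles in rad, forces in N, time in s.
With the tool pointing down it reaches from about 0.35 to 0.95 m from the base axis. Payload 17.4 kg.
Tool frame: the origin (TCP) lies at the very end of the fingers, on their centre line; the grasp point (between the pads) lies 19 mm behind it (arm.grasp_offset is the distance from the TCP to the grasp point, in m); z points along the fingers, y is the line along which they close (so a half turn about z gives the same grasp; the last joint's range is limited). The gripper opens to 93 mm and grips with 3 to 60 N. Pads are 15 mm wide; open, the fingers measure 128 mm over their backs; the gripper's body (75 mm by 188 mm) begins 65 mm behind the grasp point.
Start: joints at [-1.352, 0.116, 1.442, -0, 1.584, -0.038], TCP at [0.171, -0.653, 0.219] pointing down, gripper open.
Joint ranges: [-2.83, 2.83], [-0.83, 2.19], [0.07, 2.5], [-1.14, 4.28], [0.01, 3], [-2.97, 2.97]. Speed limits (rad/s): [1.89, 1.89, 2.22, 3.14, 3.14, 3.14].

## Interface

Orientations are given as a unit quaternion [x, y, z, w].
In Python, from rig import arm gives the robot as it stands. The module is installed in compiled form; this text tells all that it offers.
- The arm moves only by the shell command python3 -m jog 'ROWS' [FORCE]. ROWS is rows parted by semicolons, their numbers by spaces, 1 to 10 of them, each of 7 numbers: dx, dy, dz in m, then a rotation vector rx, ry, rz in rad, then the finger opening in m; each row is the pose to reach, as a shift and turn from the pose commanded when the command began, along the tool's axes at that moment; what a row does not reach only later rows make up. A row lasts 1/12 s, in which the tool goes at most 0.0417 m and 0.125 rad, less where a joint would pass 70% of its speed; a pose out of reach is approached as far as the arm can. The fingers move at their own pace and stop on an object; FORCE is the grip in N (left out, the last holds). Time passes only in rows, so rows that do not move let the fingers close. It prints the time, the measured TCP pose, the force, the opening and the grip force at its end.
- arm.sense(): the state, without advancing time (a new reading comes with each control period).
- arm.camera(name): name is "side" or "top" or "wrist"; returns a dict with "frame" (420x560x3 uint8, red, green, blue), "fx", "fy", "cx", "cy" (pixels), "k1" (the pictures are not rectified: a ray, as slopes to the right and down, at radius r is drawn at 1 + k1 r^2 times it, then the intrinsics apply), "rvec" (rotation vector, rad) and "tvec" (3), from world to camera coordinates, as OpenCV has them; the wrist camera has in their place "T_tool_cam" (4x4, takes a point from camera to tool coordinates, whose origin is the TCP and whose axes are the flange's). Camera axes: x right, y down, z forward; pixel columns grow to the right and rows downward; lengths in m; the calibration is good to about 2 mm. A picture is of the moment at which its call begins: read the wrist's pose just before it. There is no depth.
- arm.close_job(): hands the job in; it is judged then, once.
The state is a dict: "time_s": time; "joint_pos": joint angles; "dq": joint speeds; "joint_torque": joint torques, N m; "ee_pos": TCP position; "tool_rot": TCP orientation; "wrist_force": force on the tool from outside, world axes, zero at the start; "ft_torque": the same for the moment, N m; "opening": finger opening in m; "finger_force": force on a finger pad.
Only numpy, scipy, OpenCV 4.12 (cv2) and the standard library are available. Lean on these libraries where they do the work, as an engineer would, in place of code of your own. Each camera call takes 0.05 s, during which the arm holds its last target. There are 200 camera calls.

## Working session

There is one attempt and no reset: what is moved stays moved. The work goes in short steps, Python scripts to look and compute and a shell command to move; the robot and the scene stay as the last step left them, time stands still between calls to the robot, and variables do not carry over. Pictures are saved under pics/ and viewed, at most 14 in all, crops included, and the job is handed in when it is done.

```bash
mkdir -p pics; cat > h.py <<'E'
import numpy as np, cv2
from rig import arm
from scipy.spatial.transform import Rotation as R
def snap(name, fn=None):
    s=arm.sense(); c=arm.camera(name)
    if fn: cv2.imwrite('pics/'+fn, c['frame'][:,:,::-1])
    if name=='wrist':
        T=np.eye(4); T[:3,:3]=R.from_quat(s['tool_rot']).as_matrix(); T[:3,3]=s['ee_pos']
        M=T@np.array(c['T_tool_cam']); c['Rwc']=M[:3,:3]; c['o']=M[:3,3]
    else:
        Rm=cv2.Rodrigues(np.array(c['rvec'],float))[0]; c['Rwc']=Rm.T; c['o']=-Rm.T@np.array(c['tvec'],float).ravel()
    return c
def ray(c,uv):
    x=np.array([(uv[0]-c['cx'])/c['fx'],(uv[1]-c['cy'])/c['fy']]); p=x.copy()
    for _ in range(20): p=x/(1+c['k1']*(p@p))
    return c['Rwc']@np.array([p[0],p[1],1])
def plane(c,uv,z):
    d=ray(c,uv); return c['o']+d*(z-c['o'][2])/d[2]
def proj(c,P):
    q=c['Rwc'].T@(np.asarray(P)-c['o']); p=q[:2]/q[2]; p=p*(1+c['k1']*(p@p))
    return np.array([p[0]*c['fx']+c['cx'],p[1]*c['fy']+c['cy']])
E
python3 - <<'E'
from h import *
s=arm.sense();print(s)
for n in('top','side'):
    c=snap(n,n+'0.png');print(n,c['o'],c['fx'],c['k1'])
E
```

```text
{'time_s': 0.0, 'joint_pos': array([-1.35182497e+00,  1.16489951e-01,  1.44226500e+00,  1.92251869e-05,
        1.58401415e+00, -3.77646635e-02]), 'dq': array([ 1.53432739e-04,  1.16162964e-03, -1.75323983e-03,  7.94169530e-04,
        1.82839180e-05, -2.54683413e-03]), 'joint_torque': array([ 5.45153089e-04, -7.21269536e+01, -6.22601295e+01,  7.80789158e-02,
        2.37804197e-02, -4.50452842e-05]), 'ee_pos': array([ 0.17137396, -0.65266681,  0.21790268]), 'tool_rot': array([ 9.91771947e-01,  1.28015851e-01, -4.36497588e-05, -5.86680787e-04]), 'wrist_force': array([ 0.40030763,  0.48766736, -0.09617546]), 'ft_torque': array([ 0.05167177, -0.01410779, -0.01921372]), 'finger_force': 0.0, 'opening': 0.09316165188514552}
top [0.43630693 0.00195403 0.71856589] 380.60364983385693 -0.10306547101467081
side [0.31566688 0.32122914 0.53341235] 379.80992677205916 0.03442646302443768
```

View pics/top0.png

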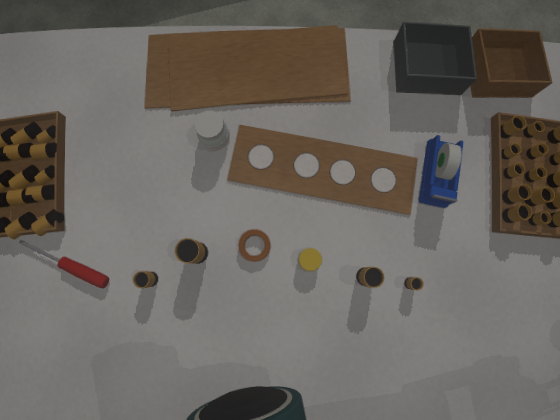

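View pics/side0.png

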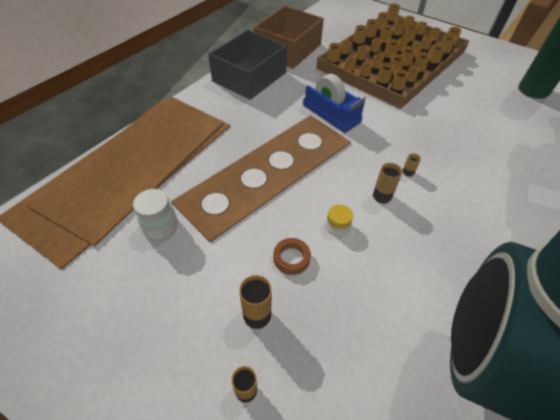

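The top view has the marks at about (261,157), (306,165), (343,172) and (383,180). The dispenser is at (442,170), on the right, so the −y end. The handles are near (414,284), (146,280), (371,277) and (191,251). The side view agrees with this; its shortest handle is at (412,163).

```bash
python3 - <<'E'
from h import *
t=snap('top'); sd=snap('side')
def blobs(c,mask,amin,amax):
    n,l,st,ce=cv2.connectedComponentsWithStats(mask.astype(np.uint8))
    return [(ce[i],st[i]) for i in range(1,n) if amin<st[i,4]<amax]
# marks
for c,box in((t,(225,120,420,215)),(sd,(170,115,355,240))):
    f=c['frame'].astype(int); m=f.min(2)>120; k=np.zeros_like(m); x0,y0,x1,y1=box; k[y0:y1,x0:x1]=1
    for ce,st in blobs(c,m&k,150,900): print('mark',ce.round(1),st[4],plane(c,ce,.005).round(4))
# handles: brass mask convex hull / all-blob
for c,pts,r in((t,[(414,284),(146,280),(371,277),(191,251)],24),(sd,[(412,163),(245,383),(387,182),(256,302)],32)):
    hsv=cv2.cvtColor(c['frame'],cv2.COLOR_RGB2HSV)
    for (u,v) in pts:
        k=np.zeros(hsv.shape[:2],bool); k[v-r:v+r,u-r:u+r]=1
        m=(hsv[...,1]>90)&(hsv[...,2]>60)&k
        d=(hsv[...,2]<45)&k
        b=max(blobs(c,m,10,9999),key=lambda b:b[1][4]); db=blobs(c,d,8,9999)
        print(c is t,(u,v),'brass',b[0].round(1),b[1],'dark',[(x[0].round(1),x[1]) for x in db])
E
python3 - <<'E'
import cv2,numpy as np
t=cv2.imread('pics/top0.png');s=cv2.imread('pics/side0.png')
def cr(i,u,v,r=30): return cv2.resize(i[v-r:v+r,u-r:u+r],(200,200),interpolation=cv2.INTER_NEAREST)
a=np.hstack([cr(t,*p) for p in[(414,284),(146,280),(371,277),(191,251)]])
b=np.hstack([cr(s,*p,35) for p in[(412,163),(245,383),(387,182),(256,302)]])
cv2.imwrite('pics/crop.png',np.vstack([a,b]))
E
```

```text
mark [276.2 124.3] 578 [0.7204 0.0151 0.005 ]
mark [260.5 156.3] 398 [0.6536 0.0442 0.005 ]
mark [306.1 164.8] 402 [ 0.6383 -0.0448  0.005 ]
mark [342.4 171.6] 410 [ 0.6264 -0.1154  0.005 ]
mark [383.1 179.4] 407 [ 0.6126 -0.1948  0.005 ]
mark [309.4 140.6] 303 [ 0.6123 -0.1943  0.005 ]
mark [280.8 159.5] 344 [ 0.626  -0.1145  0.005 ]
mark [253.2 177.8] 386 [ 0.6378 -0.0438  0.005 ]
mark [214.8 203. ] 456 [0.6531 0.0453 0.005 ]
True (414, 284) brass [413.1 283. ] [406 277  17  13  95] dark [(array([415.9, 283.5]), array([413, 279,   7,  10,  58], dtype=int32))]
True (146, 280) brass [145.7 279.1] [133 272  22  16 155] dark [(array([141.3, 279.3]), array([136, 273,  11,  14, 115], dtype=int32)), (array([155.6, 278.7]), array([154, 273,   4,  12,  21], dtype=int32))]
True (371, 277) brass [368.1 276.5] [359 267  25  20 162] dark [(array([372.9, 276.6]), array([365, 268,  16,  18, 217], dtype=int32)), (array([357.6, 275.4]), array([357, 270,   3,  12,  14], dtype=int32))]
True (191, 251) brass [193.4 252.1] [175 239  30  24 217] dark [(array([187.3, 250.4]), array([178, 240,  20,  22, 3
[... 297 characters left out ...]
))]
False (245, 383) brass [244.5 385.1] [232 366  24  34 323] dark [(array([243.6, 379.9]), array([234, 371,  20,  19, 296], dtype=int32)), (array([246.8, 399.8]), array([243, 399,   8,   2,   9], dtype=int32))]
False (387, 182) brass [387.7 179.5] [376 163  27  31 470] dark [(array([390.5, 171.4]), array([384, 169,  13,   6,  57], dtype=int32)), (array([407.6, 172.4]), array([404, 170,   9,   5,  19], dtype=int32)), (array([381.7, 196.8]), array([375, 191,  16,  11,  95], dtype=int32))]
False (256, 302) brass [255.8 302. ] [240 275  31  46 688] dark [(array([255., 291.]), array([242, 281,  27,  21, 442], dtype=int32)), (array([257.3, 322.3]), array([245, 315,  25,  13, 138], dtype=int32))]
```

View pics/crop.png

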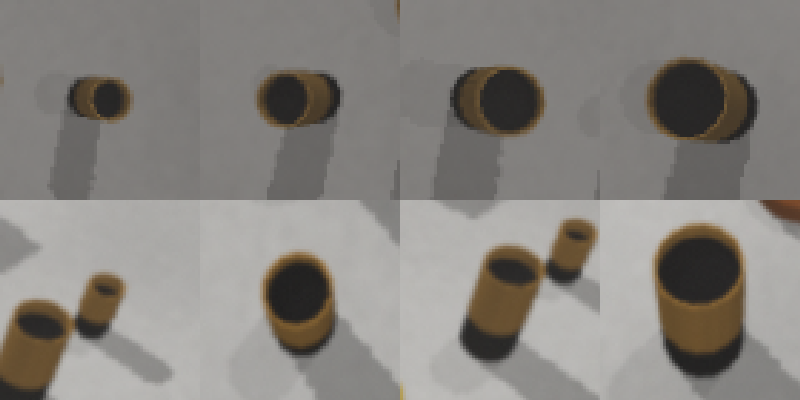

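```bash
python3 - <<'E'
from h import *
t=snap('top')
print(t['Rwc'].round(3))
for n,u,v,h,r in((1,422.5,283,.04,.012),(2,132.5,279.5,.055,.015),(3,383.5,276.5,.07,.018),(4,174.5,250.5,.085,.021)):
    p=plane(t,(u,v),h); p[1]+= r if u>280 else -r
    print(n,p.round(4))
for uv,h,n in(((415.9,283.5),.04,1),((141.3,279.3),.055,2),((372.9,276.6),.07,3),((187.3,250.4),.085,4)): print('dark',n,plane(t,uv,h).round(4))
sd=snap('side')
for uv,h in(((243.6,379.9),.055),((390.5,171.4),.07),((255,291),.085)):print('side',plane(sd,uv,h).round(4))
print(plane(t,(310,260),.02),plane(t,(254,246),.02),plane(t,(442,170),.0), plane(t,(211,130),.03))
print(R.from_quat(arm.sense()['tool_rot']).as_matrix().round(3))
w=snap('wrist');print(w['o'],w['Rwc'].round(2),w['T_tool_cam'])
E
```

```text
[[ 0.02  -0.985  0.171]
 [-1.    -0.02   0.001]
 [ 0.003 -0.171 -0.985]]
1 [ 0.4163 -0.2406  0.04  ]
2 [0.4126 0.2435 0.055 ]
3 [ 0.4277 -0.1558  0.07  ]
4 [0.4638 0.1575 0.085 ]
dark 1 [ 0.4154 -0.2405  0.04  ]
dark 2 [0.4135 0.2427 0.055 ]
dark 3 [ 0.4274 -0.1556  0.07  ]
dark 4 [0.4646 0.1568 0.085 ]
side [0.4122 0.2464 0.055 ]
side [ 0.4256 -0.1513  0.07  ]
side [0.463  0.1617 0.085 ]
[ 0.45503489 -0.05255529  0.02      ] [0.47845652 0.05019714 0.02      ] [ 0.63612496 -0.31649247  0.        ] [0.69674331 0.13914065 0.03      ]
[[ 0.967  0.254 -0.   ]
 [ 0.254 -0.967  0.   ]
 [ 0.    -0.    -1.   ]]
[ 0.25149148 -0.63171999  0.38445551] [[ 0.25 -0.92 -0.28]
 [-0.97 -0.24 -0.07]
 [-0.    0.29 -0.96]] [[ 7.23092892e-04 -9.56062080e-01 -2.93163395e-01  8.27932979e-02]
 [ 9.99999711e-01  6.22565189e-04  4.36213100e-04 -1.17363743e-04]
 [-2.34533480e-04 -2.93163626e-01  9.56062254e-01 -1.66044039e-01]
 [ 0.00000000e+00  0.00000000e+00  0.00000000e+00  1.00000000e+00]]
```

Both views agree to about 4 mm. The dispenser is next to mark_1, so handle n goes on mark n. I'll close the fingers across the row, so tool y points at −9.7°.

```bash
cat >> h.py <<'E'
YAW=np.arctan2(-.168,.986)
def go(p,z=None):
    s=arm.sense(); A=R.from_quat(s['tool_rot']); y=np.array([np.cos(YAW),np.sin(YAW),0]); zt=np.array([0,0,-1.])
    B=R.from_matrix(np.c_[np.cross(y,zt),y,zt]); d=A.inv().apply(np.array(p)-s['ee_pos'])
    print(p,'d',d.round(4),'rv',(A.inv()*B).as_rotvec().round(4),'rows',round(np.linalg.norm(d)/.0417,1))
H={1:(.416,-.2405),2:(.413,.243),3:(.4275,-.156),4:(.464,.157)}
M={1:(.6125,-.1946),2:(.6262,-.115),3:(.638,-.0443),4:(.6533,.0448)}
E
python3 -c "
from h import *
go((.416,-.2405,.2))"
```

```text
(0.416, -0.2405, 0.2) d [ 0.3413 -0.3367  0.0186] rv [-3.0000e-04 -1.0000e-04 -1.1452e+00] rows 11.5
```

```bash
python3 -m jog '0.25 -0.25 0.0186 0 0 -1.145 0.093;0.25 -0.25 0.0186 0 0 -1.145 0.093;0.25 -0.25 0.0186 0 0 -1.145 0.093;0.25 -0.25 0.0186 0 0 -1.145 0.093;0.25 -0.25 0.0186 0 0 -1.145 0.093;0.25 -0.25 0.0186 0 0 -1.145 0.093;0.25 -0.25 0.0186 0 0 -1.145 0.093;0.25 -0.25 0.0186 0 0 -1.145 0.093;0.341 -0.337 0.0186 0 0 -1.145 0.093;0.341 -0.337 0.0186 0 0 -1.145 0.093' 15; python3 -c "
from h import *
go((.416,-.2405,.2))"
```

```text
time_s: 1.18
ee_pos: [0.3832, -0.2924, 0.2007]
tool_rot: [0.762, 0.648, 0.0, 0.0]
wrist_force: [0.9, -0.2, 0.4]
opening: 0.093
finger_force: 0.0
(0.416, -0.2405, 0.2) d [0.0565 0.0241 0.0007] rv [0.0006 0.0003 0.0076] rows 1.5
```

```bash
python3 -m jog '0 0 0 0 0 0 0.093;0 0 0 0 0 0 0.093;0 0 0 0 0 0 0.093'; python3 -c "
from h import *
go((.416,-.2405,.2));snap('wrist','w1.png')"
```

```text
time_s: 1.43
ee_pos: [0.3827, -0.2945, 0.2006]
tool_rot: [0.764, 0.645, -0.0, 0.0]
wrist_force: [0.4, -1.3, -0.8]
opening: 0.0928
finger_force: 0.0
(0.416, -0.2405, 0.2) d [0.0588 0.0238 0.0006] rv [0.0001 0.0004 0.    ] rows 1.5
```

View pics/w1.png

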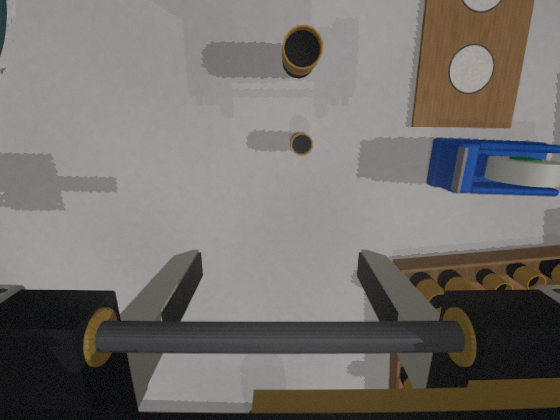

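The wrist view shows h1's mouth at (302,144), h3's at (302,46) and mark_1 at (472,69), which gives me a cross-check.

```bash
python3 -c "
from h import *
w=snap('wrist')
print(plane(w,(302,143.5),.04),plane(w,(302,46),.07),plane(w,(472,69),.005))
go((.416,-.2405,.008))"
```

```text
[ 0.41620659 -0.24127337  0.04      ] [ 0.42688539 -0.15605303  0.07      ] [ 0.61429738 -0.19538927  0.005     ]
(0.416, -0.2405, 0.008) d [0.0597 0.0241 0.1925] rv [-0.0002  0.0001 -0.002 ] rows 4.9
```

The wrist view agrees to within 2 mm. Next I shift over, go down and grip h1.

```bash
python3 -m jog '0.0595 0.024 0.05 0 0 0 0.093;0.0595 0.024 0.05 0 0 0 0.093;0.0595 0.024 0.08 0 0 0 0.093;0.0595 0.024 0.12 0 0 0 0.093;0.0595 0.024 0.16 0 0 0 0.093;0.0595 0.024 0.18 0 0 0 0.093;0.0595 0.024 0.192 0 0 0 0.093;0.0595 0.024 0.192 0 0 0 0.02;0.0595 0.024 0.192 0 0 0 0.0;0.0595 0.024 0.192 0 0 0 0.0' 15; python3 -m jog '0 0 0 0 0 0 0;0 0 0 0 0 0 0;0 0 0 0 0 0 0;0 0 0 0 0 0 0;0 0 0 0 0 0 0'; python3 -c "
from h import *
go((*M[1],.014));go((.416,-.2405,.008))"
```

```text
time_s: 2.37
ee_pos: [0.4171, -0.2407, 0.0103]
tool_rot: [0.765, 0.645, 0.0, 0.001]
wrist_force: [0.5, 0.2, 0.5]
opening: 0.0774
finger_force: 0.0
time_s: 2.78
ee_pos: [0.4165, -0.2397, 0.0088]
tool_rot: [0.764, 0.645, 0.0, 0.0]
wrist_force: [0.7, -0.6, -0.4]
opening: 0.0446
finger_force: 0.0
(0.6125, -0.1946, 0.014) d [ 0.0774  0.1856 -0.0051] rv [ 0.0004  0.0001 -0.0002] rows 4.8
(0.416, -0.2405, 0.008) d [-0.0009 -0.0004  0.0008] rv [ 0.0004  0.0001 -0.0002] rows 0.0
```

```bash
python3 -m jog '0 0 0 0 0 0 0;0 0 0 0 0 0 0;0 0 0 0 0 0 0;0 0 0 0 0 0 0;0 0 0 0 0 0 0;0 0 0 0 0 0 0'; python3 -m jog '0 0 -0.03 0 0 0 0;0 0 -0.07 0 0 0 0;0 0 -0.11 0 0 0 0;0 0 -0.13 0 0 0 0;0 0 -0.13 0 0 0 0;0 0 -0.13 0 0 0 0'; python3 -c "
from h import *
go((*M[1],.016));snap('wrist','w2.png')"
```

```text
time_s: 3.28
ee_pos: [0.4164, -0.2397, 0.0085]
tool_rot: [0.764, 0.645, 0.0, -0.0]
wrist_force: [-0.0, -0.0, 0.0]
opening: 0.024
finger_force: 15.0
time_s: 3.78
ee_pos: [0.4167, -0.2399, 0.1393]
tool_rot: [0.764, 0.645, 0.0, 0.001]
wrist_force: [-0.6, 0.4, -2.1]
opening: 0.0236
finger_force: 15.0
(0.6125, -0.1946, 0.016) d [0.0777 0.1852 0.1236] rv [ 0.0018  0.0008 -0.0003] rows 5.7
```

View pics/w2.png

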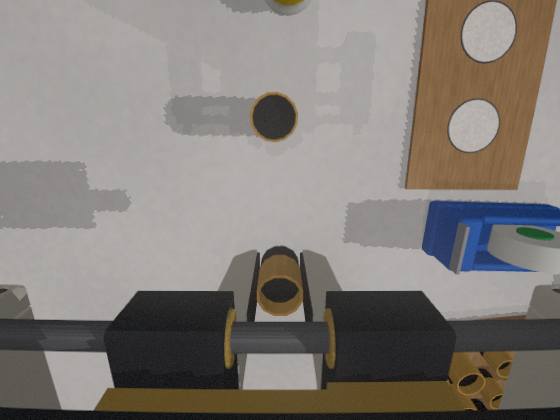

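h1 is held upright at (280,280). Now carry it to mark_1.

```bash
python3 -m jog '0.0777 0.1852 0 0 0 0 0;0.0777 0.1852 0 0 0 0 0;0.0777 0.1852 0 0 0 0 0;0.0777 0.1852 0 0 0 0 0;0.0777 0.1852 0 0 0 0 0;0.0777 0.1852 0.03 0 0 0 0;0.0777 0.1852 0.06 0 0 0 0;0.0777 0.1852 0.09 0 0 0 0;0.0777 0.1852 0.1 0 0 0 0;0.0777 0.1852 0.11 0 0 0 0'; python3 -m jog '0 0 0 0 0 0 0;0 0 0 0 0 0 0;0 0 0 0 0 0 0'; python3 -c "
from h import *
go((*M[1],.0145))"
```

```text
time_s: 4.67
ee_pos: [0.6107, -0.1938, 0.0257]
tool_rot: [0.764, 0.645, -0.001, -0.002]
wrist_force: [0.4, 0.9, 0.0]
opening: 0.0239
finger_force: 15.0
time_s: 4.92
ee_pos: [0.6127, -0.1946, 0.0302]
tool_rot: [0.764, 0.645, 0.001, 0.001]
wrist_force: [-0.2, 0.2, 0.6]
opening: 0.024
finger_force: 15.0
(0.6125, -0.1946, 0.0145) d [-0.     -0.0002  0.0157] rv [ 0.0021  0.0004 -0.0004] rows 0.4
```

```bash
python3 -m jog '0 0 0.008 0 0 0 0;0 0 0.0155 0 0 0 0;0 0 0.0155 0 0 0 0;0 0 0.0155 0 0 0 0;0 0 0.0155 0 0 0 0.093;0 0 0.0155 0 0 0 0.093;0 0 0.0155 0 0 0 0.093;0 0 0.0155 0 0 0 0.093;0 0 0.0155 0 0 0 0.093'; python3 -m jog '0 0 -0.03 0 0 0 0.093;0 0 -0.07 0 0 0 0.093;0 0 -0.11 0 0 0 0.093;0 0 -0.15 0 0 0 0.093;0 0 -0.17 0 0 0 0.093;0 0 -0.17 0 0 0 0.093;0 0 -0.17 0 0 0 0.093'; python3 -c "
from h import *
go((*H[3],.026))"
```

```text
time_s: 5.67
ee_pos: [0.612, -0.1942, 0.013]
tool_rot: [0.764, 0.645, -0.0, -0.0]
wrist_force: [0.5, -0.1, 0.3]
opening: 0.0523
finger_force: 0.0
time_s: 6.25
ee_pos: [0.6124, -0.1944, 0.1842]
tool_rot: [0.764, 0.645, 0.001, 0.001]
wrist_force: [0.4, 0.7, -1.3]
opening: 0.0925
finger_force: 0.0
(0.4275, -0.156, 0.026) d [ 0.0068 -0.189   0.1578] rv [ 0.0022  0.0004 -0.0003] rows 5.9
```

Next is h3. I move across at height, then go down and grip.

```bash
python3 -m jog '0.0068 -0.189 0 0 0 0 0.093;0.0068 -0.189 0 0 0 0 0.093;0.0068 -0.189 0 0 0 0 0.093;0.0068 -0.189 0 0 0 0 0.093;0.0068 -0.189 0 0 0 0 0.093;0.0068 -0.189 0 0 0 0 0.093;0.0068 -0.189 0 0 0 0 0.093;0.0068 -0.189 0.03 0 0 0 0.093;0.0068 -0.189 0.03 0 0 0 0.093'; python3 -c "
from h import *
w=snap('wrist','w3.png');print(plane(w,(280,0),.07))
go((*H[3],.026))"
```

```text
time_s: 7.0
ee_pos: [0.4261, -0.1553, 0.1482]
tool_rot: [0.764, 0.645, -0.001, -0.003]
wrist_force: [-0.5, -0.4, -1.9]
opening: 0.0931
finger_force: 0.0
[0.45412049 0.00524209 0.07      ]
(0.4275, -0.156, 0.026) d [-0.0006  0.0019  0.1242] rv [-0.0052 -0.0013 -0.0001] rows 3.0
```

View pics/w3.png

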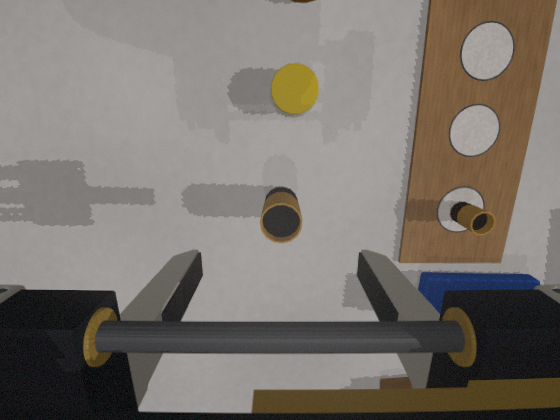

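h1 stands on mark_1 at (462,213), and h3 is centred between the fingers at (281,215). Go down and grip.

```bash
python3 -m jog '0 0 0.04 0 0 0 0.093;0 0 0.08 0 0 0 0.093;0 0 0.11 0 0 0 0.093;0 0 0.122 0 0 0 0.093;0 0 0.122 0 0 0 0.05;0 0 0.122 0 0 0 0;0 0 0.122 0 0 0 0;0 0 0.122 0 0 0 0;0 0 0.122 0 0 0 0;0 0 0.122 0 0 0 0'; python3 -m jog '0 0 0 0 0 0 0;0 0 0 0 0 0 0;0 0 0 0 0 0 0;0 0 0 0 0 0 0;0 0 0 0 0 0 0';python3 -c "
from h import *
go((*M[3],.2))"
```

```text
time_s: 7.88
ee_pos: [0.4273, -0.156, 0.0321]
tool_rot: [0.764, 0.645, 0.0, 0.001]
wrist_force: [-0.3, -0.8, -0.3]
opening: 0.0577
finger_force: 0.0
time_s: 8.3
ee_pos: [0.4268, -0.1558, 0.0311]
tool_rot: [0.764, 0.645, -0.0, 0.0]
wrist_force: [-0.8, 0.8, 2.2]
opening: 0.0356
finger_force: 15.0
(0.638, -0.0443, 0.2) d [ 0.1454  0.1894 -0.1689] rv [ 0.      0.     -0.0002] rows 7.0
```

```bash
python3 -m jog '0 0 -0.04 0 0 0 0;0 0 -0.08 0 0 0 0;0 0 -0.12 0 0 0 0;0.03 0.04 -0.13 0 0 0 0;0.055 0.07 -0.13 0 0 0 0;0.08 0.105 -0.13 0 0 0 0;0.105 0.137 -0.13 0 0 0 0;0.13 0.169 -0.13 0 0 0 0;0.1454 0.1894 -0.13 0 0 0 0;0.1454 0.1894 -0.11 0 0 0 0'; python3 -m jog '0 0 0.04 0 0 0 0;0 0 0.08 0 0 0 0;0 0 0.09 0 0 0 0;0 0 0.09 0 0 0 0;0 0 0.09 0 0 0 0'; python3 -c "
from h import *
go((*M[3],.0365))"
```

```text
time_s: 9.13
ee_pos: [0.6427, -0.0417, 0.1432]
tool_rot: [0.764, 0.646, 0.002, 0.001]
wrist_force: [1.0, -0.3, -0.2]
opening: 0.0356
finger_force: 15.0
time_s: 9.55
ee_pos: [0.6384, -0.0444, 0.0523]
tool_rot: [0.764, 0.645, 0.0, 0.0]
wrist_force: [-0.3, 0.3, -0.8]
opening: 0.0358
finger_force: 15.0
(0.638, -0.0443, 0.0365) d [ 0.     -0.0004  0.0158] rv [ 0.0003 -0.     -0.0004] rows 0.4
```

```bash
python3 -m jog '0 0 0.008 0 0 0 0;0 0 0.0155 0 0 0 0;0 0 0.0155 0 0 0 0;0 0 0.0155 0 0 0 0;0 0 0.0155 0 0 0 0.093;0 0 0.0155 0 0 0 0.093;0 0 0.0155 0 0 0 0.093;0 0 0.0155 0 0 0 0.093;0 0 0.0155 0 0 0 0.093'; python3 -m jog '0 0 -0.03 0 0 0 0.093;0 0 -0.07 0 0 0 0.093;0 0 -0.11 0 0 0 0.093;0 0 -0.15 0 0 0 0.093;0 0 -0.15 0 0 0 0.093;0 0 -0.15 0 0 0 0.093'; python3 -c "
from h import *
go((*H[4],.18))"
```

```text
time_s: 10.3
ee_pos: [0.638, -0.0443, 0.0356]
tool_rot: [0.764, 0.645, 0.0, 0.0]
wrist_force: [0.5, 0.1, -0.4]
opening: 0.0646
finger_force: 0.0
time_s: 10.8
ee_pos: [0.6389, -0.0444, 0.1883]
tool_rot: [0.764, 0.645, 0.002, 0.002]
wrist_force: [-0.4, 0.7, -1.1]
opening: 0.0929
finger_force: 0.0
(0.464, 0.157, 0.18) d [ 0.1691 -0.2063  0.0075] rv [ 0.0046 -0.0003 -0.0002] rows 6.4
```

```bash
python3 -m jog '0.169 -0.206 0 0 0 0 0.093;0.169 -0.206 0 0 0 0 0.093;0.169 -0.206 0 0 0 0 0.093;0.169 -0.206 0 0 0 0 0.093;0.169 -0.206 0 0 0 0 0.093;0.169 -0.206 0 0 0 0 0.093;0.169 -0.206 0 0 0 0 0.093;0.169 -0.206 0 0 0 0 0.093;0.169 -0.206 0 0 0 0 0.093;0.169 -0.206 0 0 0 0 0.093'; python3 -c "
from h import *
w=snap('wrist','w4.png')
go((*H[4],.04))"
```

```text
time_s: 11.63
ee_pos: [0.4635, 0.1566, 0.1846]
tool_rot: [0.764, 0.645, -0.001, -0.0]
wrist_force: [-0.0, 0.6, -0.4]
opening: 0.0925
finger_force: 0.0
(0.464, 0.157, 0.04) d [0.0008 0.0004 0.1447] rv [-0.0009  0.0006 -0.0009] rows 3.5
```

View pics/w4.png

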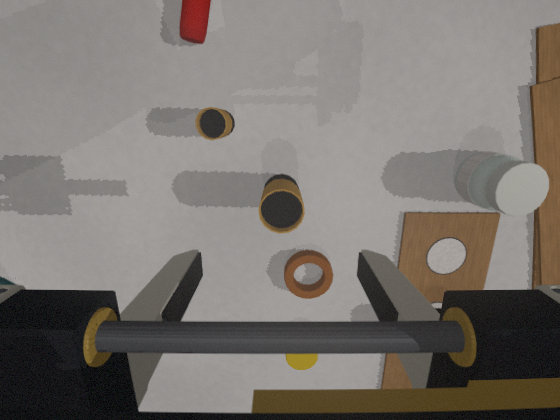

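h4's rim is at (281,205), h2's at (213,124) and mark_4 at (446,256).

```bash
python3 -c "
from h import *
w=snap('wrist')
print(plane(w,(281,205),.085),plane(w,(212,124),.055),plane(w,(446.5,256),.005))"
python3 -m jog '0.002 0.0005 0.04 0 0 0 0.093;0.002 0.0005 0.08 0 0 0 0.093;0.002 0.0005 0.12 0 0 0 0.093;0.002 0.0005 0.14 0 0 0 0.093;0.002 0.0005 0.144 0 0 0 0.06;0.002 0.0005 0.144 0 0 0 0;0.002 0.0005 0.144 0 0 0 0;0.002 0.0005 0.144 0 0 0 0;0.002 0.0005 0.144 0 0 0 0;0.002 0.0005 0.144 0 0 0 0'; python3 -m jog '0 0 0 0 0 0 0;0 0 0 0 0 0 0;0 0 0 0 0 0 0;0 0 0 0 0 0 0;0 0 0 0 0 0 0';python3 -c "
from h import *
go((*M[4],.2))"
```

```text
[0.46726041 0.16490469 0.085     ] [0.41590774 0.24435243 0.055     ] [0.65581936 0.04368618 0.005     ]
time_s: 12.57
ee_pos: [0.4648, 0.159, 0.0428]
tool_rot: [0.764, 0.645, 0.001, 0.0]
wrist_force: [0.2, -0.0, -0.5]
opening: 0.0576
finger_force: 0.0
time_s: 12.98
ee_pos: [0.4644, 0.1589, 0.0419]
tool_rot: [0.764, 0.645, 0.0, 0.0]
wrist_force: [-0.7, -0.2, 3.6]
opening: 0.0417
finger_force: 15.0
(0.6533, 0.0448, 0.2) d [-0.0807  0.2055 -0.1581] rv [ 0.0004 -0.0002 -0.0002] rows 6.5
```

```bash
python3 -m jog '0 0 -0.04 0 0 0 0;0 0 -0.08 0 0 0 0;0 0 -0.12 0 0 0 0;-0.015 0.037 -0.13 0 0 0 0;-0.03 0.075 -0.13 0 0 0 0;-0.045 0.112 -0.13 0 0 0 0;-0.06 0.15 -0.13 0 0 0 0;-0.072 0.185 -0.13 0 0 0 0;-0.0807 0.2055 -0.13 0 0 0 0;-0.0807 0.2055 -0.11 0 0 0 0'; python3 -m jog '0 0 0.04 0 0 0 0;0 0 0.08 0 0 0 0;0 0 0.09 0 0 0 0;0 0 0.09 0 0 0 0;0 0 0.09 0 0 0 0'; python3 -c "
from h import *
go((*M[4],.0475));snap('wrist','w5.png');snap('side','s5.png')"
```

```text
time_s: 13.82
ee_pos: [0.657, 0.0423, 0.1536]
tool_rot: [0.765, 0.644, 0.001, 0.001]
wrist_force: [0.5, -0.0, -0.4]
opening: 0.0419
finger_force: 15.0
time_s: 14.23
ee_pos: [0.6535, 0.0448, 0.0627]
tool_rot: [0.764, 0.645, 0.0, 0.0]
wrist_force: [0.7, -0.6, 0.9]
opening: 0.0416
finger_force: 15.0
(0.6533, 0.0448, 0.0475) d [-0.0001 -0.0002  0.0152] rv [ 0.0002 -0.0001 -0.0001] rows 0.4
```

View pics/s5.png

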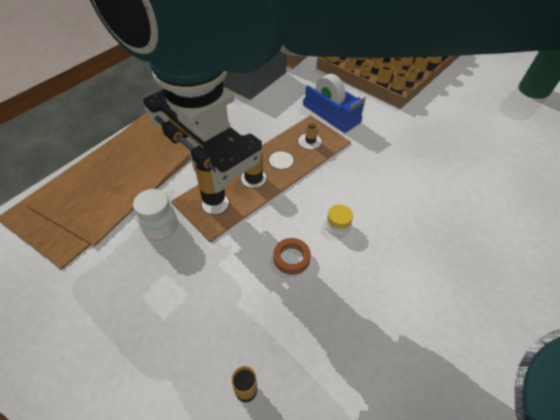

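h4 is over mark_4 at (212,203). h3 stands on mark_3 (254,178) and h1 on mark_1 (311,138). Set h4 down, release and go on to h2.

```bash
python3 -m jog '0 0 0.008 0 0 0 0;0 0 0.0152 0 0 0 0;0 0 0.0152 0 0 0 0;0 0 0.0152 0 0 0 0;0 0 0.0152 0 0 0 0.093;0 0 0.0152 0 0 0 0.093;0 0 0.0152 0 0 0 0.093;0 0 0.0152 0 0 0 0.093;0 0 0.0152 0 0 0 0.093'; python3 -m jog '0 0 -0.03 0 0 0 0.093;0 0 -0.07 0 0 0 0.093;0 0 -0.11 0 0 0 0.093;0 0 -0.13 0 0 0 0.093;0 0 -0.13 0 0 0 0.093;0 0 -0.13 0 0 0 0.093'; python3 -c "
from h import *
go((.414,.2435,.18))"
```

```text
time_s: 15.08
ee_pos: [0.6532, 0.0447, 0.0464]
tool_rot: [0.764, 0.645, -0.0, -0.0]
wrist_force: [-0.5, -0.4, -0.1]
opening: 0.0705
finger_force: 0.0
time_s: 15.58
ee_pos: [0.6536, 0.0448, 0.1776]
tool_rot: [0.764, 0.645, 0.001, 0.001]
wrist_force: [0.1, -0.4, -0.6]
opening: 0.0931
finger_force: 0.0
(0.414, 0.2435, 0.18) d [ 0.1556 -0.2696 -0.003 ] rv [ 0.0023 -0.0004 -0.0003] rows 7.5
```

```bash
python3 -m jog '0.1556 -0.2696 0 0 0 0 0.093;0.1556 -0.2696 0 0 0 0 0.093;0.1556 -0.2696 0 0 0 0 0.093;0.1556 -0.2696 0 0 0 0 0.093;0.1556 -0.2696 0 0 0 0 0.093;0.1556 -0.2696 0 0 0 0 0.093;0.1556 -0.2696 0 0 0 0 0.093;0.1556 -0.2696 0 0 0 0 0.093;0.1556 -0.2696 0 0 0 0 0.093;0.1556 -0.2696 0 0 0 0 0.093'; python3 -c "
from h import *
w=snap('wrist','w6.png')
go((.414,.2435,.018))"
```

```text
time_s: 16.42
ee_pos: [0.4128, 0.2438, 0.1752]
tool_rot: [0.764, 0.646, -0.001, -0.0]
wrist_force: [0.3, 1.1, 0.6]
opening: 0.0926
finger_force: 0.0
(0.414, 0.2435, 0.018) d [0.0004 0.0007 0.1573] rv [-0.0009  0.0009  0.0006] rows 3.8
```

View pics/w6.png

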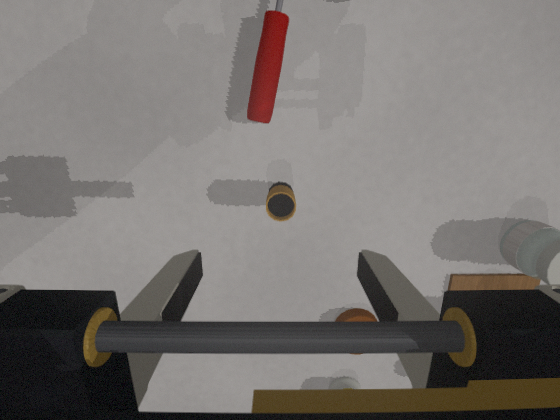

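h2's rim, at (281,205), is centred between the fingers, and nothing else is close. Go down and grip.

```bash
python3 -m jog '0 0.0007 0.04 0 0 0 0.093;0 0.0007 0.08 0 0 0 0.093;0 0.0007 0.12 0 0 0 0.093;0 0.0007 0.15 0 0 0 0.093;0 0.0007 0.156 0 0 0 0.06;0 0.0007 0.156 0 0 0 0;0 0.0007 0.156 0 0 0 0;0 0.0007 0.156 0 0 0 0;0 0.0007 0.156 0 0 0 0;0 0.0007 0.156 0 0 0 0'; python3 -m jog '0 0 0 0 0 0 0;0 0 0 0 0 0 0;0 0 0 0 0 0 0;0 0 0 0 0 0 0;0 0 0 0 0 0 0;0 0 0 0 0 0 0';python3 -c "
from h import *
go((*M[2],.2))"
```

```text
time_s: 17.3
ee_pos: [0.4151, 0.2437, 0.0219]
tool_rot: [0.764, 0.645, 0.001, 0.0]
wrist_force: [-0.1, -0.8, -0.4]
opening: 0.0578
finger_force: 0.0
time_s: 17.8
ee_pos: [0.4143, 0.2434, 0.0204]
tool_rot: [0.764, 0.645, 0.0, -0.0]
wrist_force: [-0.8, -0.7, 2.2]
opening: 0.0297
finger_force: 15.0
(0.6262, -0.115, 0.2) d [-0.3176  0.2692 -0.1796] rv [ 0.0001 -0.0001 -0.0002] rows 10.9
```

```bash
python3 -m jog '0 0 -0.04 0 0 0 0;0 0 -0.08 0 0 0 0;0 0 -0.12 0 0 0 0;0 0 -0.15 0 0 0 0;-0.15 0.127 -0.15 0 0 0 0;-0.15 0.127 -0.15 0 0 0 0;-0.15 0.127 -0.15 0 0 0 0;-0.15 0.127 -0.15 0 0 0 0;-0.15 0.127 -0.15 0 0 0 0'; python3 -m jog '-0.1676 0.1422 0 0 0 0 0;-0.1676 0.1422 0 0 0 0 0;-0.1676 0.1422 0 0 0 0 0;-0.1676 0.1422 0 0 0 0 0;-0.1676 0.1422 0 0 0 0 0;-0.1676 0.1422 0 0 0 0 0;-0.1676 0.1422 0 0 0 0 0;-0.1676 0.1422 0.03 0 0 0 0;-0.1676 0.1422 0.03 0 0 0 0;-0.1676 0.1422 0.03 0 0 0 0'; python3 -c "
from h import *
go((*M[2],.026))"
```

```text
time_s: 18.55
ee_pos: [0.5152, 0.0714, 0.1703]
tool_rot: [0.765, 0.645, -0.0, 0.0]
wrist_force: [0.6, -0.4, -0.1]
opening: 0.0296
finger_force: 15.0
time_s: 19.38
ee_pos: [0.6252, -0.114, 0.1392]
tool_rot: [0.764, 0.645, -0.001, -0.001]
wrist_force: [-0.4, -0.4, -0.2]
opening: 0.0294
finger_force: 15.0
(0.6262, -0.115, 0.026) d [-0.0009  0.0015  0.1132] rv [-0.0031 -0.0003  0.0005] rows 2.7
```

```bash
python3 -m jog '0 0 0.03 0 0 0 0;0 0 0.06 0 0 0 0;0 0 0.09 0 0 0 0;0 0 0.1 0 0 0 0;0 0 0.1 0 0 0 0;0 0 0.1 0 0 0 0'; python3 -c "
from h import *
go((*M[2],.026))"
```

```text
time_s: 19.88
ee_pos: [0.6268, -0.1147, 0.0421]
tool_rot: [0.764, 0.645, 0.0, 0.0]
wrist_force: [0.0, -0.5, 0.2]
opening: 0.0298
finger_force: 15.0
(0.6262, -0.115, 0.026) d [-0.0004 -0.0005  0.0161] rv [0.001  0.     0.0003] rows 0.4
```

```bash
python3 -m jog '0 0 0.008 0 0 0 0;0 0 0.016 0 0 0 0;0 0 0.016 0 0 0 0;0 0 0.016 0 0 0 0;0 0 0.016 0 0 0 0.093;0 0 0.016 0 0 0 0.093;0 0 0.016 0 0 0 0.093;0 0 0.016 0 0 0 0.093;0 0 0.016 0 0 0 0.093'; python3 -m jog '0 0 -0.03 0 0 0 0.093;0 0 -0.07 0 0 0 0.093;0 0 -0.11 0 0 0 0.093;0 0 -0.15 0 0 0 0.093;0 0 -0.17 0 0 0 0.093;-0.25 -0.22 -0.17 0 0 0 0.093;-0.25 -0.22 -0.17 0 0 0 0.093;-0.25 -0.22 -0.17 0 0 0 0.093;-0.25 -0.22 -0.17 0 0 0 0.093;-0.25 -0.22 -0.17 0 0 0 0.093'; python3 -m jog '-0.25 -0.1 0 0 0 0 0.093;-0.25 -0.1 0 0 0 0 0.093;-0.25 -0.1 0 0 0 0 0.093;-0.25 -0.1 0 0 0 0 0.093;-0.25 -0.1 0 0 0 0 0.093;-0.25 -0.1 0 0 0 0 0.093;0 0 0 0 0 0 0.093'; python3 -c "
from h import *
t=snap('top','t7.png');s=snap('side','s7.png')
a=cv2.imread('pics/t7.png')[100:240,200:480];b=cv2.imread('pics/s7.png')[80:220,170:450]
cv2.imwrite('pics/v7.png',cv2.resize(np.vstack([a,b]),None,fx=2,fy=2))
for n in M:
  print(n,proj(t,(*M[n],.005)).round(1),proj(t,(*M[n],.005+.025+.015*n)).round(1),proj(s,(*M[n],.005)).round(1),proj(s,(*M[n],.03+.015*n)).round(1))"
```

```text
time_s: 20.63
ee_pos: [0.6262, -0.115, 0.0243]
tool_rot: [0.764, 0.645, -0.0, 0.0]
wrist_force: [-1.1, -0.0, -0.2]
opening: 0.0584
finger_force: 0.0
time_s: 21.47
ee_pos: [0.4626, -0.2467, 0.1944]
tool_rot: [0.764, 0.645, 0.0, 0.0]
wrist_force: [0.3, -0.2, -0.2]
opening: 0.0933
finger_force: 0.0
time_s: 22.05
ee_pos: [0.3454, -0.4351, 0.1932]
tool_rot: [0.77, 0.638, -0.002, -0.001]
wrist_force: [2.3, 0.2, 0.3]
opening: 0.093
finger_force: 0.0
1 [383.  179.4] [388.7 174.4] [309.4 140.5] [311.1 125.1]
2 [342.2 171.6] [347.1 163.9] [280.8 159.3] [281.5 138. ]
3 [305.8 164.9] [308.5 154.1] [253.3 177.6] [252.  150.2]
4 [260.2 156.4] [257.7 142. ] [214.9 202.8] [208.9 169.5]
```

View pics/v7.png

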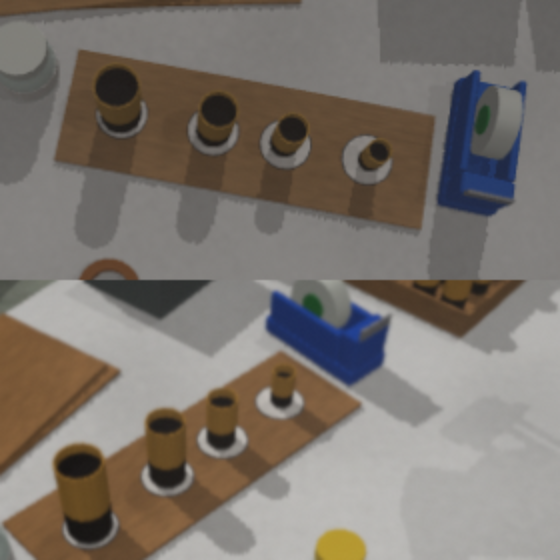

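All four stand centred. The rims in the top view are at about (388,174), (346,164), (308,153) and (259,141), within 1–2 px of where they should be. The dispenser looks unmoved. Handing in.

```bash
python3 -m jog '0 0 0 0 0 0 0.093;0 0 0 0 0 0 0.093;0 0 0 0 0 0 0.093;0 0 0 0 0 0 0.093;0 0 0 0 0 0 0.093;0 0 0 0 0 0 0.093'; python3 -c "
from rig import arm
print(arm.close_job())"
```

```text
time_s: 22.65
ee_pos: [0.3557, -0.4235, 0.1943]
tool_rot: [0.764, 0.645, -0.0, 0.0]
wrist_force: [-0.2, -0.8, 0.2]
opening: 0.0929
finger_force: 0.0
the job is handed in; nothing more can be done
None
```

I stood the four handles on their marks, shortest next to the tape dispenser and rising to the tallest at the far end, each about 2 mm or less off centre in the last top view; I never touched the dispenser, and the job is handed in at about 23 s with no verdict returned.

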